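# Shut and lock the tilting thimble bin

## Robot

A 7-joint arm with a two-finger parallel gripper is mounted at the origin on the work surface. World frame = base frame: x ahead of the robot, y to its left, z up, the work surface at z = 0. Lengths are in m, angles in rad, forces in N, time in s.
With the tool pointing down it reaches from about 0.4 to 0.925 m from the base axis. Payload 4.1 kg.
Tool frame: the origin (TCP) lies midway between the tips of the shut fingers; the grasp point (between the pads) lies 19 mm behind it (bot.grip_depth is the distance from the TCP to the grasp point, in m); y points along the fingers, x is the direction in which the jaws open and shut, and the axes are right-handed (so a half turn about y gives the same grasp; the last joint's range is limited). The gripper opens to 85 mm and grips with 20 to 120 N. Pads are 22 mm wide; open, the fingers measure 114 mm over their backs; the gripper's body (76 mm by 85 mm) begins 54 mm behind the grasp point. The pads swing forward as they close: fully open they stand 13 mm farther back than shut.
Start: joints at [1.063, 0.398, 0.045, 1.537, -0.019, 1.207, -0.051], TCP at [0.258, -0.596, 0.231] pointing down, gripper open.
Joint ranges: [-2.82, 2.82], [-0.49, 2.23], [-1.37, 1.46], [0, 2.46], [-1.36, 4.5], [0.23, 2], [-2.94, 2.94]. Speed limits (rad/s): [2.57, 2.57, 3.14, 3.14, 3.14, 3.14, 3.14].

## Interface

Orientations are given as a unit quaternion [x, y, z, w].
In Python, from cell import bot gives the robot as it stands.
- The arm moves only by the shell command python3 -m jog 'ROWS' [FORCE]. ROWS is JSON, a list of rows, each an object with "dp": the shift along the world's x, y, z in cm, a list of three; "rotation": the turn, a rotation vector about the world's x, y, z in degrees, a list of three; "fingers": the closure, from -1 (fully open) to 1 (shut). A call has 1 to 5 rows; each row is the pose to reach, as a shift and turn from the pose commanded when the call began; what a row does not reach only later rows make up. A row lasts 1/10 s, in which the tool goes at most 50 mm and 8.59 degrees, less where a joint would pass 70% of its speed; a pose out of reach is approached as far as the arm can. A call with a gripper value outside its range is refused whole. The fingers move at their own pace and stop on an object; FORCE is the grip in N (left out, the last holds). Time passes only in rows, so rows that repeat a pose let the fingers close. It gives the time, the measured TCP pose, the force and the opening at its end, in the units of the state.
- bot.sense(): the state, without advancing time (a new reading comes with each control period).
- bot.camera(name): name is "scene" or "top"; returns the picture (480x640x3 uint8, red, green, blue); there is no depth.
- bot.camera_params(name): a dict with "fx", "fy", "cx", "cy" (pixels), "k1" (the pictures are not rectified: a ray, as slopes to the right and down, at radius r is drawn at 1 + k1 r^2 times it, then the intrinsics apply), "T" (4x4, takes a point from camera to world coordinates). Camera axes: x right, y down, z forward; pixel columns grow to the right and rows downward; lengths in m; the calibration is good to about 2 mm. A picture is of the moment at which its call begins. camera_params takes no time and is no camera call.
- bot.hand_in(): hands the job in, once; it reports no verdict.
The state is a dict: "time_s": time; "qpos": joint angles; "dq": joint speeds; "effort": joint torques, N m; "eef_pos": TCP position; "tool_rot": TCP orientation; "force": force on the tool from outside, world axes, zero at the start; "torque": the same for the moment, N m; "gripper_width": opening from 0.0 (shut) to 1.0 (fully open).
Only numpy, scipy, OpenCV 4.12 (cv2) and the standard library are available. Lean on these libraries where they do the work, as an engineer would, in place of code of your own. Each camera call takes 0.05 s, during which the arm holds its last target.

## Task

The smoked-glass tilting bin has been left rocked forward. Push it back upright against its rest, then lock it: slide the small brass thumb-piece in the recessed slot on top of the wooden block beside it all the way towards the bin, so that its bolt goes home in the bin's keeper. Leave the thimbles, the egg and the ring box standing where they are.

Things in the scene. Friction and masses are not known exactly. Their poses are not given: they have to be found in the camera images.
- stand: Walnut stand fixed on the frosted shelf. Origin: centre of the underside of its 150 (x) x 252 (y) x 14 mm base board, 22 mm above the work surface; x away from its front, y left, z up, yaw up to 0.45 rad. Bin: y -16 to +100 mm. Walnut cheek left of it: y 106 to 120, top z 76 mm. Walnut catch block: x -30 to +45, y -120 to -30, top z 122 mm; 14 mm gap between block and bin.
- slot_mid (a point): Centre of the floor of the recessed slot in the catch block's top; axes as the stand's, where it lies at x +15, y -73, z +112 mm. The brass-edged slot is open upwards, 34 mm wide (x), 70 mm long (y), 10 mm deep.
- bin (a joint): Tilt of the bin, rad: 0 = upright against its rest (shut), up to 0.40 = rocked forward, top towards the stand's -x; starts 0.2 to 0.38. Pivot pin along the stand's y low in the bin through x -40, z +42 mm. Friction (0.16 N m) holds it where it starts; the lip needs about 2 N along its arc. Bin 100 deep, 116 wide, 92 mm high, about 0.35 kg. Brass stop posts at x -69, z up to 62.
- bin_lip (a point): Middle of the outer top edge of the bin's brass front lip (118 mm long, 6 mm high, glass pane below), the part nearest the stand's -x when rocked forward. Shut, it is 17 mm forward of and 82 mm above the pivot pin: x -57, y +42, z +124 mm in the stand's frame; at tilt 0.40 about x -88, y +42, z +111 mm. Pushed back it also rises.
- thumb_slide (a joint): Travel of the slide, m: 0 = drawn back (bolt inside the block), 0.014 = home (bolt locked in the keeper on the bin's side). Grows towards the bin, along the stand's +y; starts 0 to 0.004. Friction about 2 N, no spring: stays where left. The 8 mm bolt enters the keeper only with the bin upright (tilt below about 0.03), else it is blocked.
- thumb_top (a point): Centre of the top of the small ribbed brass thumb-piece standing in the slot: 10 mm along the slot (y), 18 mm across (x), 9 mm tall, top 1 mm below the block's top. In the stand's frame x +15, y -59 mm plus the travel, z +121 mm. Behind it (-y) are 44 mm or more of empty slot for a fingertip.
- pewter_thimble: Loose pewter thimble with dimpled crown, 20 mm wide, 24 mm tall, bystander beside the stand; origin at the centre of its underside, z up.
- porcelain_thimble: Loose white porcelain thimble with blue flowers, 20 mm wide, 24 mm tall, bystander beside the stand; origin at the centre of its underside, z up.
- darning_egg: Loose brass darning egg fixed in a turned walnut foot, 44 mm wide, 65 mm tall, bystander behind the stand; origin at the centre of its underside, z up.
- ring_box: Loose walnut ring box, 56 x 60 mm, 40 mm tall, bystander behind the stand; origin at the centre of its underside, z up.

How it is judged:
On the way, in this order (a step that is already met when the one before it is completed fails the run):
1. the bin is pushed upright against its rest (value of joint bin below 0.04 rad), for 0.2 s.
2. the slide is moved home with the bin upright (value of joint bin below 0.04 rad and value of joint thumb_slide above 0.0115 m), for 0.2 s.
At the end, for the whole second after the job is handed in: The bin is upright (tilt below 0.04 rad), the slide is home (at least 11.5 of its 14 mm), and the two thimbles, the egg and the ring box stand upright (tilt under 0.3 rad) within 20 mm of where they began (all of step 2 and distance of each of pewter_thimble, porcelain_thimble, darning_egg, ring_box from where it was at the start of the episode below 0.02 m and angle between each of pewter_thimble, porcelain_thimble, darning_egg, ring_box's own z axis and vertical below 0.3 rad); the robot touches nothing.
It fails at once if a bystander is shifted by more than 20 mm or knocked over (not (distance of each of pewter_thimble, porcelain_thimble, darning_egg, ring_box from where it was at the start of the episode below 0.02 m and angle between each of pewter_thimble, porcelain_thimble, darning_egg, ring_box's own z axis and vertical below 0.3 rad)).
It also fails if it takes over 40 s, if anything falls off the work surface, if the arm or the gripper's body presses on something with over 40 N, if the wrist force passes 120 N, or if a joint passes its speed limit or range.

## Working session

There is one attempt and no reset: what is moved stays moved. The work goes in short steps, Python scripts to look and compute and a shell command to move; the robot and the scene stay as the last step left them, time stands still between calls to the robot, and variables do not carry over. Pictures are saved under pics/ and viewed, and the job is handed in when it is done.

```bash
mkdir -p pics; ls; python3 - <<'E'
from cell import bot
import cv2, numpy as np
s=bot.sense(); print({k:np.round(v,3).tolist() for k,v in s.items()})
for n in("scene","top"):
    p=bot.camera_params(n); print(n,{k:np.round(v,4).tolist() for k,v in p.items()})
    cv2.imwrite(f"pics/{n}0.png",bot.camera(n)[:,:,::-1])
E
```

```text
pics
{'time_s': 0.0, 'qpos': [1.063, 0.399, 0.045, 1.538, -0.019, 1.207, -0.051], 'dq': [0.001, -0.0, 0.001, -0.001, -0.001, 0.001, -0.001], 'effort': [0.001, -47.513, 1.365, -25.422, 0.012, 0.01, -0.0], 'eef_pos': [0.258, -0.596, 0.23], 'tool_rot': [-0.591, 0.389, -0.387, 0.591], 'force': [1.297, 0.456, 0.87], 'torque': [-0.02, -0.021, -0.039], 'gripper_width': 1.0}
scene {'fx': 545.3963, 'fy': 545.3963, 'cx': 322.2862, 'cy': 235.2874, 'k1': -0.0535, 'T': [[-0.5181, 0.6923, -0.5023, 1.022], [0.8553, 0.4148, -0.3106, 0.2717], [-0.0067, -0.5905, -0.807, 0.7644], [0.0, 0.0, 0.0, 1.0]]}
top {'fx': 607.9986, 'fy': 607.9986, 'cx': 314.8036, 'cy': 245.7565, 'k1': -0.0775, 'T': [[-0.0025, -0.9955, 0.095, 0.5246], [-1.0, 0.0033, 0.0076, 0.0155], [-0.0079, -0.095, -0.9954, 1.1508], [0.0, 0.0, 0.0, 1.0]]}
```

View pics/scene0.png

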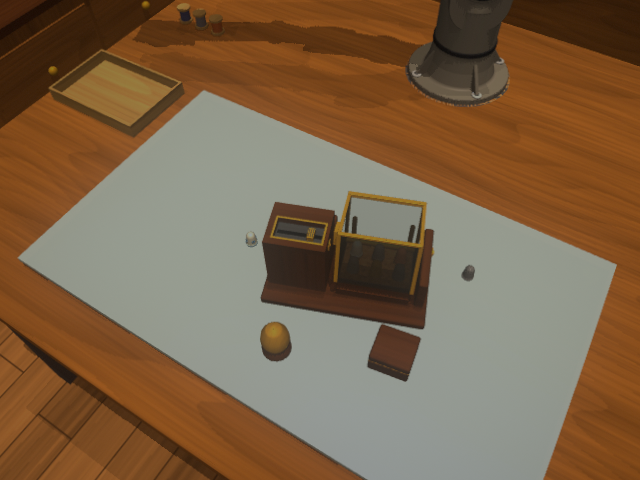

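View pics/top0.png

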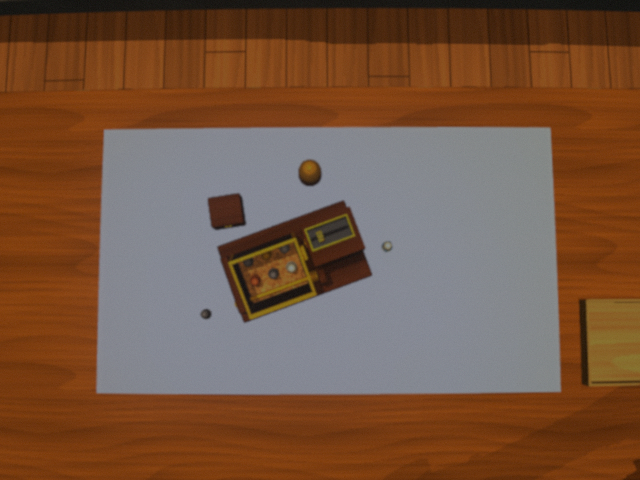

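The scene view shows the block with its slot at about (302,232) and the rocked bin at (382,240). The top view shows the stand rotated, with the bin at (272,277) and the slot at (330,233). Next I'll zoom in for precise corner positions.

```bash
python3 - <<'E'
import cv2
a=cv2.imread("pics/top0.png")[190:335,200:400]; cv2.imwrite("pics/topz.png",cv2.resize(a,None,fx=4,fy=4,interpolation=cv2.INTER_CUBIC))
a=cv2.imread("pics/scene0.png")[185:335,240:440]; cv2.imwrite("pics/scenez.png",cv2.resize(a,None,fx=4,fy=4,interpolation=cv2.INTER_CUBIC))
E
```

```text
(no output)
```

View pics/topz.png

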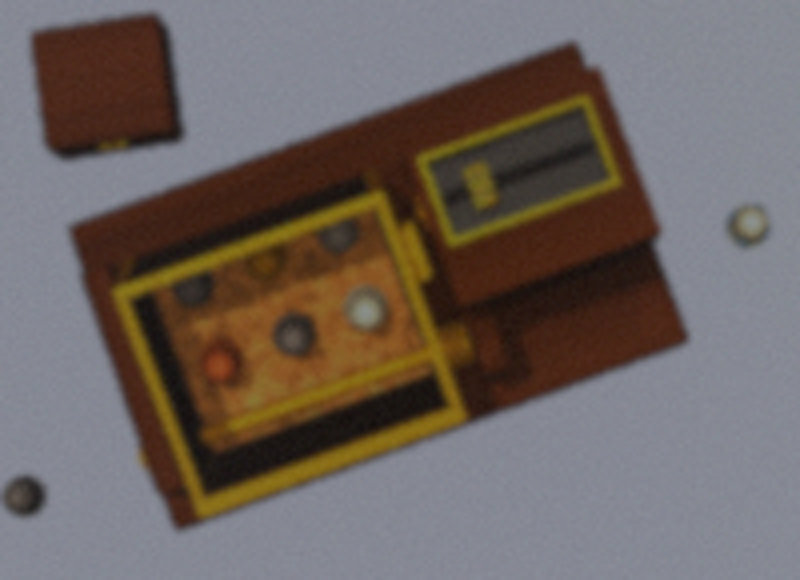

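View pics/scenez.png

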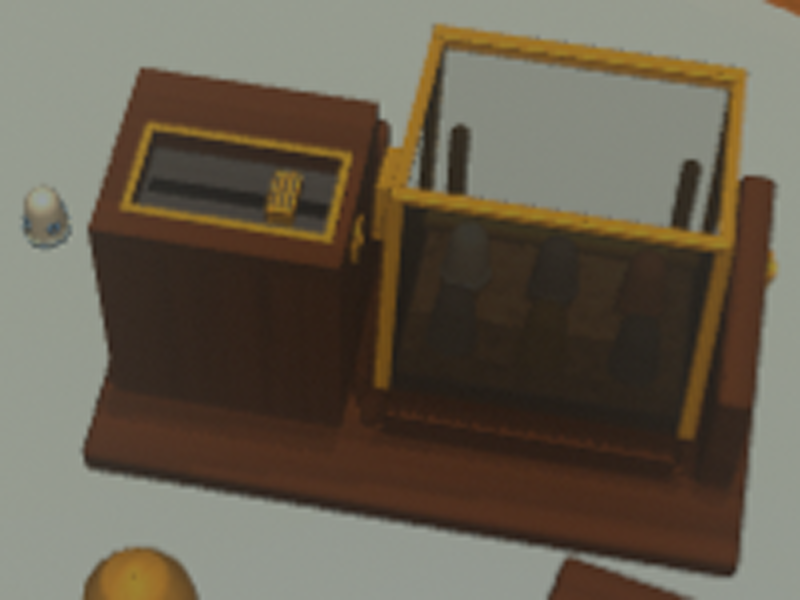

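```bash
cat > h.py <<'E'
import numpy as np, cv2
from cell import bot
def proj(n,P):
    p=bot.camera_params(n); T=np.array(p["T"]); q=(np.atleast_2d(P)-T[:3,3])@T[:3,:3]
    s=q[:,:2]/q[:,2:]; s=s*(1+p["k1"]*(s**2).sum(1,keepdims=True))
    return s*[p["fx"],p["fy"]]+[p["cx"],p["cy"]]
def ray(n,uv):
    p=bot.camera_params(n); T=np.array(p["T"])
    K=np.array([[p["fx"],0,p["cx"]],[0,p["fy"],p["cy"]],[0,0,1]])
    s=cv2.undistortPoints(np.array([[uv]],float),K,np.array([p["k1"],0,0,0,0]))[0,0]
    return T[:3,3],T[:3,:3]@np.array([s[0],s[1],1])
def tri(uvs,uvt):
    A=[];b=[]
    for n,uv in(("scene",uvs),("top",uvt)):
        o,d=ray(n,uv);d=d/np.linalg.norm(d);M=np.eye(3)-np.outer(d,d);A.append(M);b.append(M@o)
    return np.linalg.lstsq(np.vstack(A),np.hstack(b),rcond=None)[0]
def world(S,P): # S=x,y,z,yaw ; P mm stand
    c,s=np.cos(S[3]),np.sin(S[3]);R=np.array([[c,-s,0],[s,c,0],[0,0,1]])
    return np.atleast_2d(P)/1000@R.T+np.array(S[:3])
def lip(t,y): # mm ; about pivot (-40,42)
    a,b=-17,82; return [-40+a*np.cos(t)-b*np.sin(t),y,42+b*np.cos(t)+a*np.sin(t)]
E
cat > fit.py <<'E'
from h import *
from scipy.optimize import least_squares
z=lambda u,o:(np.array(u)+.5)/4-.5+np.array(o)
zt=lambda u:z(u,(200,190)); zs=lambda u:z(u,(240,185))
obs=lambda t,s:[("top",zt((72,228)),(75,126,14)),("top",zt((577,43)),(75,-126,14)),("top",zt((687,340)),(-75,-126,14)),("top",zt((180,528)),(-75,126,14)),
("top",zt((600,70)),(45,-120,122)),("top",zt((660,235)),(-30,-120,122)),("top",zt((455,305)),(-30,-30,122)),
("top",zt((520,171.5)),(15,-73,122)),("top",zt((481,186)),(15,-59+s,121)),("top",zt((203,518)),lip(t,101)),("top",zt((468,415)),lip(t,-17)),
("scene",zs((143,68)),(-30,-120,122)),("scene",zs((380,103)),(-30,-30,122)),("scene",zs((92,232)),(45,-120,122)),("scene",zs((338,265)),(45,-30,122)),
("scene",zs((88,450)),(75,-126,14)),("scene",zs((740,550)),(75,126,14)),
("scene",zs((239,182)),(15,-73,122)),("scene",zs((286,189)),(15,-59+s,121)),("scene",zs((435,28)),lip(t,-17)),("scene",zs((745,72)),lip(t,101))]
def f(p):
    return np.concatenate([proj(n,world(p[:4],P))[0]-uv for n,uv,P in obs(p[4],p[5]*10)])
r=least_squares(f,[.5,.05,.022,.3,.3,.2],loss="soft_l1")
print(np.round(r.x,4)); print(np.round(f(r.x).reshape(-1,2),1).tolist())
S=r.x[:4]
for k,P in dict(lip=lip(r.x[4],42),lip0=lip(0,42),slot=(15,-73,112),thumb=(15,-59+10*r.x[5],121),block=(7,-75,122)).items(): print(k,world(S,P).round(4))
print("tri slot top",tri(zs((239,182)),zt((520,171.5))).round(4),"thumb",tri(zs((286,189)),zt((481,186))).round(4),"lipR",tri(zs((435,28)),zt((468,415))).round(4),"lipL",tri(zs((745,72)),zt((203,518))).round(4))
for n,a,b in(("egg",(275,350),(310,172)),("box",(0,0),(226,210)),("porc",(251,240),(388,246)),("pew",(469,272),(206,314))):
    o,d=ray("top",b);print(n,(o+d*(.03-o[2])/d[2]).round(3))
from scipy.spatial.transform import Rotation as R
print(R.from_quat(bot.sense()["tool_rot"]).as_matrix().round(3))
E
python3 fit.py
```

```text
[0.6032 0.062  0.0185 0.3545 0.1939 0.2922]
[[-1.1, 0.3], [-0.1, -0.6], [1.3, 0.6], [-0.6, 1.7], [-0.3, -0.6], [0.6, -0.2], [1.4, 1.2], [-0.2, 0.4], [0.1, 0.4], [-0.6, -0.5], [-0.3, 0.4], [-0.4, -0.0], [-0.0, -0.1], [-0.4, -0.6], [0.9, 0.9], [-1.4, 0.7], [-0.0, 3.0], [0.0, -0.0], [-0.1, 0.4], [-0.4, -0.5], [0.2, -0.4]]
lip [[0.5206 0.0762 0.1377]]
lip0 [[0.5352 0.0816 0.1425]]
slot [[ 0.6426 -0.0013  0.1305]]
thumb [[0.6367 0.0146 0.1395]]
block [[ 0.6358 -0.0059  0.1405]]
tri slot top [ 0.6431 -0.0013  0.141 ] thumb [0.6371 0.0149 0.1411] lipR [0.5415 0.021  0.1372] lipL [0.4992 0.1309 0.1355]
egg [0.771 0.033 0.03 ]
box [0.699 0.19  0.03 ]
porc [ 0.631 -0.111  0.03 ]
pew [0.506 0.225 0.03 ]
[[ 0.398 -0.001  0.918]
 [-0.918  0.002  0.398]
 [-0.002 -1.    -0.   ]]
```

```bash
python3 -m jog '[{"dp":[1.7,4.7,0],"rotation":[0,0,-3.1],"fingers":1},{"dp":[3.4,9.4,0],"rotation":[0,0,-3.1],"fingers":1},{"dp":[5.1,14.1,0],"rotation":[0,0,-3.1],"fingers":1},{"dp":[6.8,18.8,0],"rotation":[0,0,-3.1],"fingers":1},{"dp":[8.5,23.5,0],"rotation":[0,0,-3.1],"fingers":1}]' 20
python3 -m jog '[{"dp":[1.5,4.7,0],"rotation":[0,0,0],"fingers":1},{"dp":[3.0,9.4,0],"rotation":[0,0,0],"fingers":1},{"dp":[4.5,14.1,0],"rotation":[0,0,0],"fingers":1},{"dp":[6.0,18.8,0],"rotation":[0,0,0],"fingers":1},{"dp":[7.5,23.5,0],"rotation":[0,0,0],"fingers":1}]'
```

```text
time_s: 0.6
eef_pos: [0.3436, -0.3593, 0.231]
tool_rot: [0.58, -0.404, 0.404, -0.58]
force: [0.9, -0.3, -0.3]
gripper_width: 0.144
time_s: 1.1
eef_pos: [0.4184, -0.1245, 0.2313]
tool_rot: [0.58, -0.404, 0.404, -0.58]
force: [1.4, -0.4, 1.2]
gripper_width: 0.004
```

```bash
python3 -m jog '[{"dp":[1.7,4.6,0],"rotation":[0,0,0],"fingers":1},{"dp":[3.4,9.2,0],"rotation":[0,0,0],"fingers":1},{"dp":[5.0,13.8,0],"rotation":[0,0,0],"fingers":1},{"dp":[6.4,18.8,0],"rotation":[0,0,0],"fingers":1},{"dp":[6.4,18.8,-3],"rotation":[0,0,0],"fingers":1}]'
python3 -m jog '[{"dp":[0,0,-3],"rotation":[0,0,0],"fingers":1},{"dp":[0,0,-6],"rotation":[0,0,0],"fingers":1},{"dp":[0,0,-7.6],"rotation":[0,0,0],"fingers":1},{"dp":[0,0,-7.6],"rotation":[0,0,0],"fingers":1}]'
python3 - <<'E'
from h import *
for n in("scene","top"): cv2.imwrite(f"pics/{n}1.png",bot.camera(n)[:,:,::-1])
a=cv2.imread("pics/top1.png")[170:350,190:410]; b=cv2.imread("pics/scene1.png")[150:330,250:470]
cv2.imwrite("pics/c1.png",cv2.resize(np.vstack([a,b]),None,fx=1.66,fy=1.66))
E
```

```text
time_s: 1.6
eef_pos: [0.4864, 0.0705, 0.2048]
tool_rot: [-0.579, 0.399, -0.403, 0.586]
force: [-0.3, -0.9, 0.2]
gripper_width: 0.0
time_s: 2.0
eef_pos: [0.4799, 0.0611, 0.1228]
tool_rot: [0.582, -0.406, 0.402, -0.579]
force: [-0.1, 0.7, 0.3]
gripper_width: 0.004
```

View pics/c1.png

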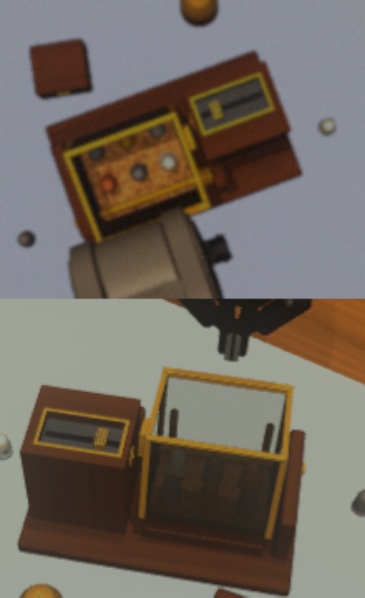

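The fingers are shut in front of the bin's lip, at about (232,345) in the lower crop, and clear of the pewter thimble. Now I push along the stand's +x.

```bash
python3 -m jog '[{"dp":[0.8,0.3,0],"rotation":[0,0,0],"fingers":1},{"dp":[1.5,0.55,0],"rotation":[0,0,0],"fingers":1},{"dp":[2.1,0.78,0],"rotation":[0,0,0],"fingers":1},{"dp":[2.6,0.96,0],"rotation":[0,0,0],"fingers":1},{"dp":[3.0,1.11,0],"rotation":[0,0,0],"fingers":1}]'
python3 -m jog '[{"dp":[0.3,0.11,0],"rotation":[0,0,0],"fingers":1},{"dp":[0.6,0.22,0],"rotation":[0,0,0],"fingers":1},{"dp":[0.9,0.33,0],"rotation":[0,0,0],"fingers":1}]'
```

```text
time_s: 2.6
eef_pos: [0.5127, 0.0727, 0.1255]
tool_rot: [0.581, -0.404, 0.404, -0.58]
force: [-1.8, -0.9, 1.0]
gripper_width: 0.002
time_s: 2.9
eef_pos: [0.5215, 0.076, 0.1253]
tool_rot: [0.58, -0.404, 0.404, -0.58]
force: [-0.5, -0.8, 0.3]
gripper_width: -0.002
```

```bash
python3 -m jog '[{"dp":[0.2,0.07,0],"rotation":[0,0,0],"fingers":1},{"dp":[0.4,0.15,0],"rotation":[0,0,0],"fingers":1},{"dp":[0.4,0.15,0],"rotation":[0,0,0],"fingers":1}]'
python3 -m jog '[{"dp":[0.15,0.05,0],"rotation":[0,0,0],"fingers":1},{"dp":[0.15,0.05,0],"rotation":[0,0,0],"fingers":1}]'
python3 - <<'E'
from h import *
for n in("scene","top"): cv2.imwrite(f"pics/{n}2.png",bot.camera(n)[:,:,::-1])
cv2.imwrite("pics/s2.png",cv2.resize(cv2.imread("pics/scene2.png")[175:325,240:440],None,fx=4,fy=4,interpolation=cv2.INTER_CUBIC))
E
```

```text
time_s: 3.2
eef_pos: [0.5258, 0.0776, 0.1254]
tool_rot: [-0.58, 0.404, -0.404, 0.581]
force: [-0.0, -0.6, -0.7]
gripper_width: -0.001
time_s: 3.4
eef_pos: [0.526, 0.0777, 0.1251]
tool_rot: [0.581, -0.404, 0.404, -0.58]
force: [-4.2, -1.0, 2.5]
gripper_width: -0.001
```

View pics/s2.png

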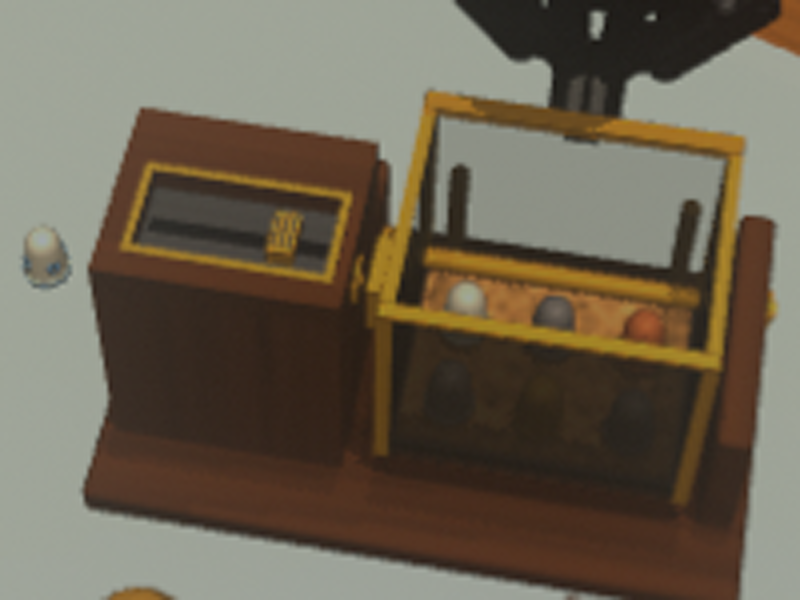

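The bin looks upright: the top rim ends are at about (428,92) and (745,145) in the zoomed crop, and the slide hasn't moved. I'll press a little more to confirm it's on the rest, then estimate the tilt.

```bash
python3 -m jog '[{"dp":[0.1,0.04,0],"rotation":[0,0,0],"fingers":1},{"dp":[0.2,0.07,0],"rotation":[0,0,0],"fingers":1}]'
python3 -m jog '[{"dp":[0.15,0.05,0],"rotation":[0,0,0],"fingers":1},{"dp":[0.15,0.05,0],"rotation":[0,0,0],"fingers":1}]'
python3 - <<'E'
from h import *
S=[.6032,.062,.0185,.3545]
for n in("scene",): cv2.imwrite(f"pics/{n}3.png",bot.camera(n)[:,:,::-1])
for t in(0,.04,.08): print(t,((proj("scene",world(S,[lip(t,-17),lip(t,101)]))-[240,175]+.5)*4-.5).round(0).tolist())
cv2.imwrite("pics/s3.png",cv2.resize(cv2.imread("pics/scene3.png")[175:325,240:440],None,fx=4,fy=4,interpolation=cv2.INTER_CUBIC))
E
```

```text
time_s: 3.7
eef_pos: [0.5261, 0.0777, 0.1251]
tool_rot: [0.582, -0.405, 0.403, -0.578]
force: [-9.5, -2.4, 8.4]
gripper_width: 0.006
time_s: 3.9
eef_pos: [0.5261, 0.0776, 0.1248]
tool_rot: [0.583, -0.406, 0.402, -0.577]
force: [-12.0, -4.3, 9.9]
gripper_width: -0.001
0 [[427.0, 89.0], [744.0, 134.0]]
0.04 [[428.0, 83.0], [745.0, 129.0]]
0.08 [[430.0, 78.0], [745.0, 123.0]]
```

View pics/s3.png

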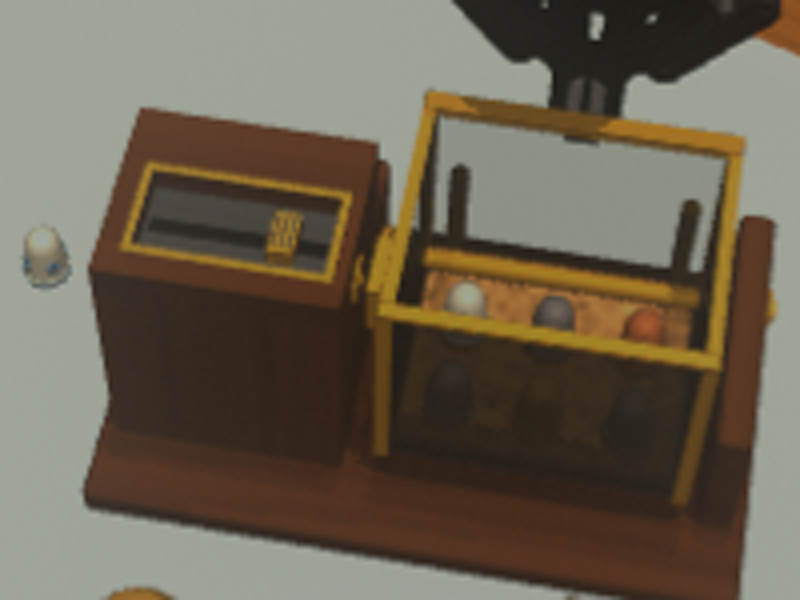

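Upright and hard against the rest: 12 N with no further motion. Back off, go up and over the slot.

```bash
python3 -m jog '[{"dp":[-1.0,-0.37,0],"rotation":[0,0,0],"fingers":1},{"dp":[-3.0,-1.1,0],"rotation":[0,0,0],"fingers":1},{"dp":[-4.7,-1.7,0],"rotation":[0,0,0],"fingers":1},{"dp":[-4.7,-1.7,4],"rotation":[0,0,0],"fingers":1},{"dp":[-4.7,-1.7,8],"rotation":[0,0,0],"fingers":1}]'
python3 -m jog '[{"dp":[0,0,0],"rotation":[0,0,0],"fingers":1}]'
```

```text
time_s: 4.45
eef_pos: [0.4827, 0.0619, 0.2055]
tool_rot: [0.58, -0.404, 0.404, -0.58]
force: [1.5, 0.2, -0.1]
gripper_width: 0.0
time_s: 4.55
eef_pos: [0.4881, 0.0633, 0.211]
tool_rot: [-0.577, 0.4, -0.408, 0.584]
force: [1.1, 0.3, 0.8]
gripper_width: 0.003
```

```bash
python3 -m jog '[{"dp":[4,-1.9,0],"rotation":[0,0,0],"fingers":1},{"dp":[8,-3.7,0],"rotation":[0,0,0],"fingers":1},{"dp":[12,-5.5,0],"rotation":[0,0,0],"fingers":1},{"dp":[15.8,-7.3,0],"rotation":[0,0,0],"fingers":1},{"dp":[15.8,-7.3,0],"rotation":[0,0,0],"fingers":1}]'
python3 -m jog '[{"dp":[0,0,0],"rotation":[0,0,0],"fingers":1},{"dp":[0,0,0],"rotation":[0,0,0],"fingers":1}]'
python3 - <<'E'
from h import *
s=bot.sense();d=np.array(s["eef_pos"][:2])-[.6032,.062];c,k=np.cos(.3545),np.sin(.3545);print(s["eef_pos"],"stand",d@[c,k],d@[-k,c])
from scipy.spatial.transform import Rotation as R
M=R.from_quat(s["tool_rot"]).as_matrix();print(np.degrees(np.arctan2(M[1,0],M[0,0])),M[:,1].round(3))
for n in("scene","top"): cv2.imwrite(f"pics/{n}4.png",bot.camera(n)[:,:,::-1])
cv2.imwrite("pics/s4.png",cv2.resize(cv2.imread("pics/scene4.png")[150:300,240:440],None,fx=4,fy=4,interpolation=cv2.INTER_CUBIC))
E
```

```text
time_s: 5.05
eef_pos: [0.6459, -0.0153, 0.2037]
tool_rot: [-0.579, 0.404, -0.407, 0.58]
force: [-0.8, 0.2, -1.1]
gripper_width: 0.004
time_s: 5.25
eef_pos: [0.6408, -0.0097, 0.205]
tool_rot: [-0.581, 0.404, -0.403, 0.581]
force: [-0.2, -0.5, 0.2]
gripper_width: -0.001
[ 0.64075748 -0.00974045  0.20500767] stand 0.010319514362360118 -0.08031665095492267
-69.5979841555416 [-0.     0.001 -1.   ]
```

View pics/s4.png

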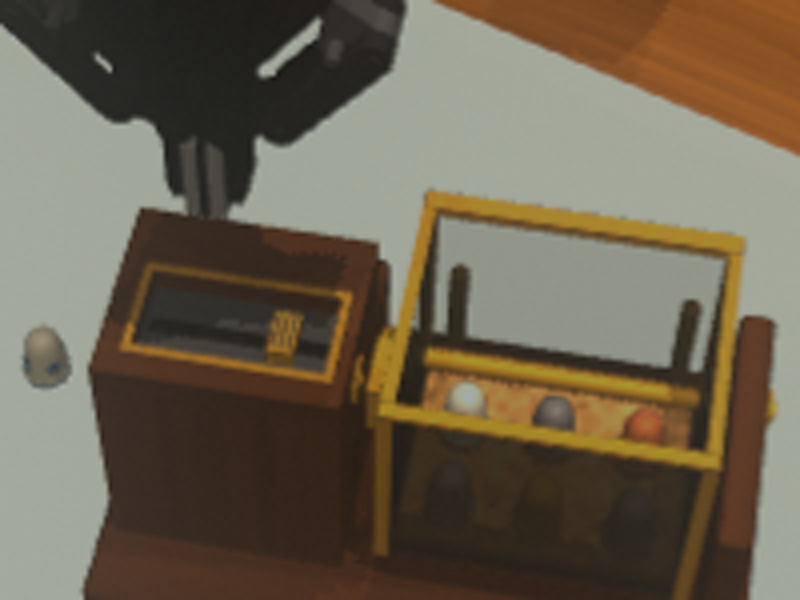

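The bin stays upright without support. The closed fingertip is above the block at about (205,215), and the slide is unmoved at (285,333). I need +0.5 cm in x, then descend to just above the block and check.

```bash
python3 -m jog '[{"dp":[0.5,0,-2],"rotation":[0,0,0],"fingers":1},{"dp":[0.5,0,-4],"rotation":[0,0,0],"fingers":1},{"dp":[0.5,0,-5],"rotation":[0,0,0],"fingers":1},{"dp":[0.5,0,-5],"rotation":[0,0,0],"fingers":1},{"dp":[0.5,0,-5],"rotation":[0,0,0],"fingers":1}]'
python3 - <<'E'
from h import *
s=bot.sense();d=np.array(s["eef_pos"][:2])-[.6032,.062];c,k=np.cos(.3545),np.sin(.3545);print(s["eef_pos"],"stand",d@[c,k],d@[-k,c])
cv2.imwrite("pics/scene5.png",bot.camera("scene")[:,:,::-1])
cv2.imwrite("pics/s5.png",cv2.resize(cv2.imread("pics/scene5.png")[180:280,250:370],None,fx=6,fy=6,interpolation=cv2.INTER_CUBIC))
E
```

```text
time_s: 5.85
eef_pos: [0.6466, -0.0105, 0.1561]
tool_rot: [-0.58, 0.403, -0.404, 0.581]
force: [0.1, 0.0, -0.3]
gripper_width: 0.002
[ 0.6465902  -0.01053006  0.15612901] stand 0.015515464461949744 -0.08308182085577971
```

View pics/s5.png

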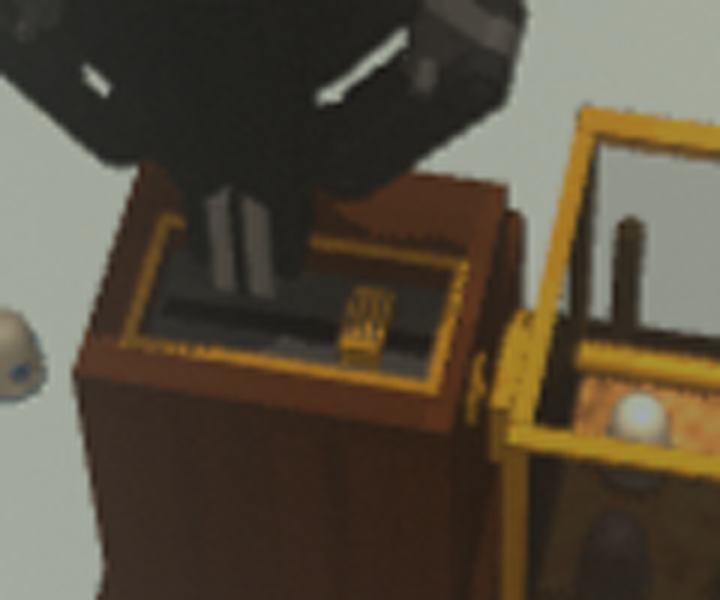

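The tip is over the empty slot behind the thumb-piece, at about (240,290), with the thumb-piece at (368,325). Next I lower the tip into the slot.

```bash
python3 -m jog '[{"dp":[0,0,-0.7],"rotation":[0,0,0],"fingers":1},{"dp":[0,0,-1.3],"rotation":[0,0,0],"fingers":1},{"dp":[0,0,-1.8],"rotation":[0,0,0],"fingers":1},{"dp":[0,0,-1.8],"rotation":[0,0,0],"fingers":1}]'
python3 - <<'E'
from h import *
s=bot.sense();d=np.array(s["eef_pos"][:2])-[.6032,.062];c,k=np.cos(.3545),np.sin(.3545);print(s["eef_pos"],"stand",d@[c,k],d@[-k,c],s["force"])
cv2.imwrite("pics/scene6.png",bot.camera("scene")[:,:,::-1])
cv2.imwrite("pics/s6.png",cv2.resize(cv2.imread("pics/scene6.png")[180:280,250:370],None,fx=6,fy=6,interpolation=cv2.INTER_CUBIC))
E
```

```text
time_s: 6.3
eef_pos: [0.6457, -0.011, 0.1362]
tool_rot: [0.581, -0.404, 0.403, -0.58]
force: [-0.7, -0.3, -0.3]
gripper_width: 0.002
[ 0.64565475 -0.01098726  0.13618121] stand 0.0144794777054542 -0.08318587906149243 [-0.74589766 -0.29652654 -0.34447388]
```

View pics/s6.png

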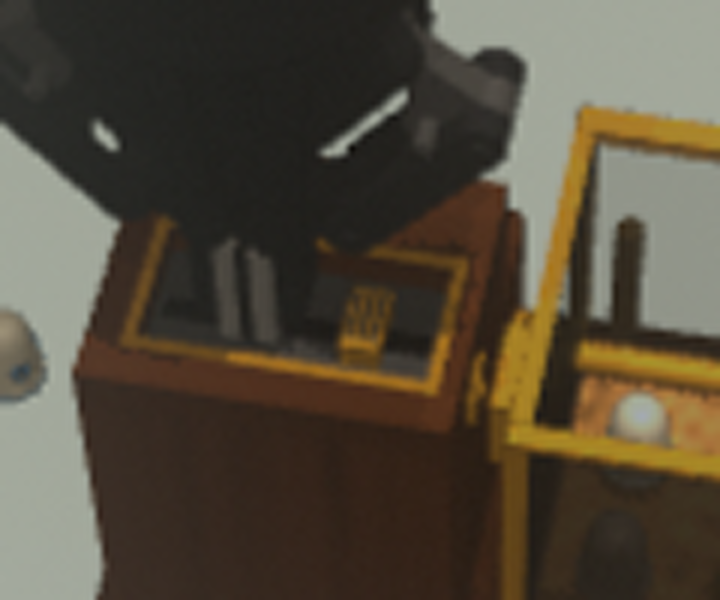

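The tip is in the slot and free of contact. Next I push along the stand's +y, which is (-0.347, 0.938) in world axes.

```bash
python3 -m jog '[{"dp":[-0.14,0.38,0],"rotation":[0,0,0],"fingers":1},{"dp":[-0.28,0.75,0],"rotation":[0,0,0],"fingers":1},{"dp":[-0.42,1.13,0],"rotation":[0,0,0],"fingers":1},{"dp":[-0.52,1.41,0],"rotation":[0,0,0],"fingers":1}]'
python3 -m jog '[{"dp":[-0.07,0.19,0],"rotation":[0,0,0],"fingers":1},{"dp":[-0.14,0.38,0],"rotation":[0,0,0],"fingers":1},{"dp":[-0.14,0.38,0],"rotation":[0,0,0],"fingers":1}]'
```

```text
time_s: 6.75
eef_pos: [0.6412, 0.0038, 0.1376]
tool_rot: [-0.581, 0.403, -0.404, 0.581]
force: [2.0, -1.4, 0.5]
gripper_width: -0.001
time_s: 7.05
eef_pos: [0.6401, 0.0068, 0.1376]
tool_rot: [-0.58, 0.404, -0.404, 0.58]
force: [0.6, -0.8, 0.8]
gripper_width: -0.001
```

```bash
python3 -m jog '[{"dp":[-0.07,0.19,0],"rotation":[0,0,0],"fingers":1},{"dp":[-0.14,0.38,0],"rotation":[0,0,0],"fingers":1},{"dp":[-0.14,0.38,0],"rotation":[0,0,0],"fingers":1}]'
python3 -m jog '[{"dp":[-0.04,0.1,0],"rotation":[0,0,0],"fingers":1},{"dp":[-0.07,0.19,0],"rotation":[0,0,0],"fingers":1},{"dp":[-0.07,0.19,0],"rotation":[0,0,0],"fingers":1}]'
python3 - <<'E'
from h import *
s=bot.sense();d=np.array(s["eef_pos"][:2])-[.6032,.062];c,k=np.cos(.3545),np.sin(.3545);print(s["eef_pos"],"stand",d@[c,k],d@[-k,c],s["force"])
cv2.imwrite("pics/scene7.png",bot.camera("scene")[:,:,::-1])
cv2.imwrite("pics/s7.png",cv2.resize(cv2.imread("pics/scene7.png")[180:280,250:370],None,fx=6,fy=6,interpolation=cv2.INTER_CUBIC))
E
```

```text
time_s: 7.35
eef_pos: [0.6385, 0.0113, 0.1376]
tool_rot: [-0.58, 0.404, -0.404, 0.581]
force: [1.1, -1.7, 1.4]
gripper_width: 0.001
time_s: 7.65
eef_pos: [0.6377, 0.013, 0.1374]
tool_rot: [-0.58, 0.404, -0.404, 0.58]
force: [1.2, -1.4, 1.0]
gripper_width: -0.002
[0.63772839 0.0129997  0.13744094] stand 0.015372358264116181 -0.05793901619801092 [ 1.23501816 -1.44473951  0.9612025 ]
```

View pics/s7.png

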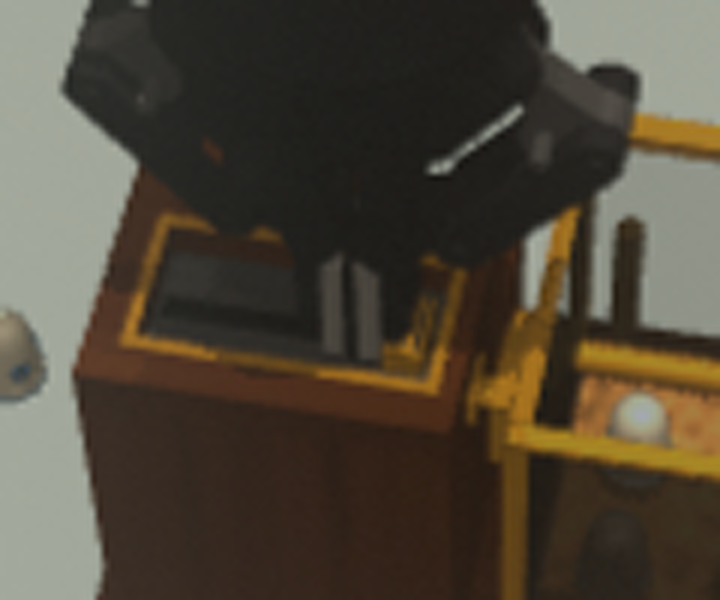

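The thumb-piece has moved to about (415,340), and the bolt has reached the keeper near (495,390). I'll keep pushing until it stops.

```bash
python3 -m jog '[{"dp":[-0.05,0.14,0],"rotation":[0,0,0],"fingers":1},{"dp":[-0.1,0.28,0],"rotation":[0,0,0],"fingers":1},{"dp":[-0.1,0.28,0],"rotation":[0,0,0],"fingers":1}]'
python3 -m jog '[{"dp":[-0.05,0.14,0],"rotation":[0,0,0],"fingers":1},{"dp":[-0.1,0.28,0],"rotation":[0,0,0],"fingers":1},{"dp":[-0.1,0.28,0],"rotation":[0,0,0],"fingers":1}]'
```

```text
time_s: 8.0
eef_pos: [0.6373, 0.0138, 0.1374]
tool_rot: [0.581, -0.403, 0.405, -0.58]
force: [2.7, -4.3, -0.1]
gripper_width: 0.0
time_s: 8.3
eef_pos: [0.6372, 0.0139, 0.1374]
tool_rot: [0.581, -0.403, 0.407, -0.579]
force: [5.1, -7.7, -1.3]
gripper_width: -0.002
```

It has stopped hard at 9 N, about 11 mm past first contact, which agrees with reaching the end of travel. Back off and lift.

```bash
python3 -m jog '[{"dp":[0.17,-0.47,0],"rotation":[0,0,0],"fingers":1},{"dp":[0.45,-1.22,0],"rotation":[0,0,0],"fingers":1},{"dp":[0.45,-1.22,0],"rotation":[0,0,0],"fingers":1}]'
python3 -m jog '[{"dp":[0,0,2],"rotation":[0,0,0],"fingers":1},{"dp":[0,0,5],"rotation":[0,0,0],"fingers":1},{"dp":[0,0,9],"rotation":[0,0,0],"fingers":1},{"dp":[-4,-3,9],"rotation":[0,0,0],"fingers":1},{"dp":[-8,-6,9],"rotation":[0,0,0],"fingers":1}]'
python3 -m jog '[{"dp":[-4,-3,0],"rotation":[0,0,0],"fingers":1},{"dp":[-8,-6,0],"rotation":[0,0,0],"fingers":1},{"dp":[-12,-9,0],"rotation":[0,0,0],"fingers":1},{"dp":[-12,-9,0],"rotation":[0,0,0],"fingers":1},{"dp":[-12,-9,0],"rotation":[0,0,0],"fingers":1}]'
python3 - <<'E'
from h import *
for n in("scene","top"): cv2.imwrite(f"pics/{n}8.png",bot.camera(n)[:,:,::-1])
a=cv2.resize(cv2.imread("pics/scene8.png")[185:335,240:440],None,fx=4,fy=4,interpolation=cv2.INTER_CUBIC)
cv2.imwrite("pics/s8.png",a)
a=cv2.resize(cv2.imread("pics/top8.png")[140:330,190:410],None,fx=3,fy=3,interpolation=cv2.INTER_CUBIC)
cv2.imwrite("pics/t8.png",a)
for n,o in(("scene",(240,185)),):
  for s in(3,11.5,14): print(s,((proj(n,world([.6032,.062,.0185,.3545],(15,-59+s,121)))-o+.5)*4-.5).round(0).tolist())
a,b=[cv2.imread(f"pics/top{i}.png").astype(int) for i in(0,8)]
for n,(u,v) in dict(egg=(310,172),box=(226,210),porc=(388,246),pew=(206,314)).items(): print(n,abs(a-b)[v-20:v+20,u-20:u+20].max(2).mean().round(1))
E
```

```text
time_s: 8.6
eef_pos: [0.6399, 0.0056, 0.1368]
tool_rot: [0.58, -0.405, 0.404, -0.58]
force: [0.0, 0.0, -0.1]
gripper_width: -0.001
time_s: 9.1
eef_pos: [0.5605, -0.0521, 0.2286]
tool_rot: [-0.58, 0.402, -0.403, 0.582]
force: [-0.3, -0.7, 0.4]
gripper_width: 0.001
time_s: 9.6
eef_pos: [0.4395, -0.1438, 0.2275]
tool_rot: [-0.58, 0.404, -0.405, 0.58]
force: [0.8, 0.1, -0.2]
gripper_width: 0.001
3 [[286.0, 191.0]]
11.5 [[309.0, 194.0]]
14 [[316.0, 195.0]]
egg 6.2
box 5.0
porc 6.7
pew 6.7
```

View pics/s8.png

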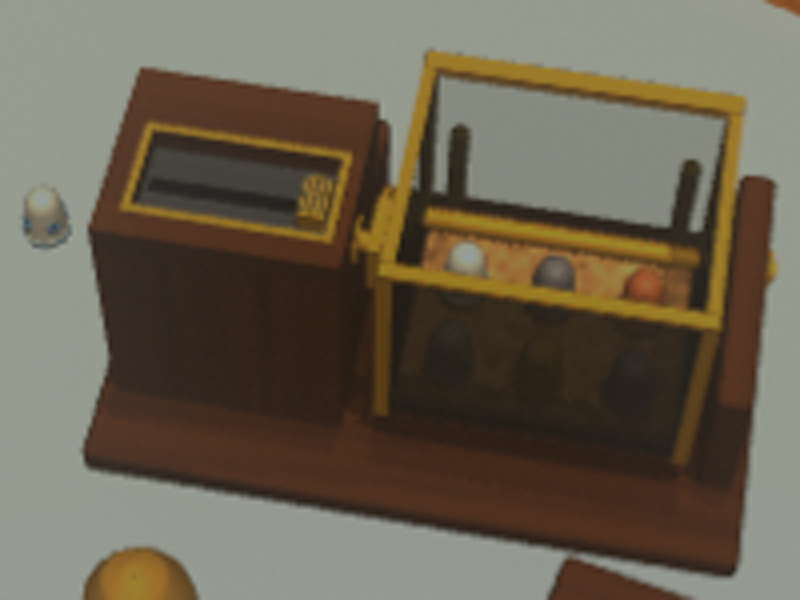

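View pics/t8.png

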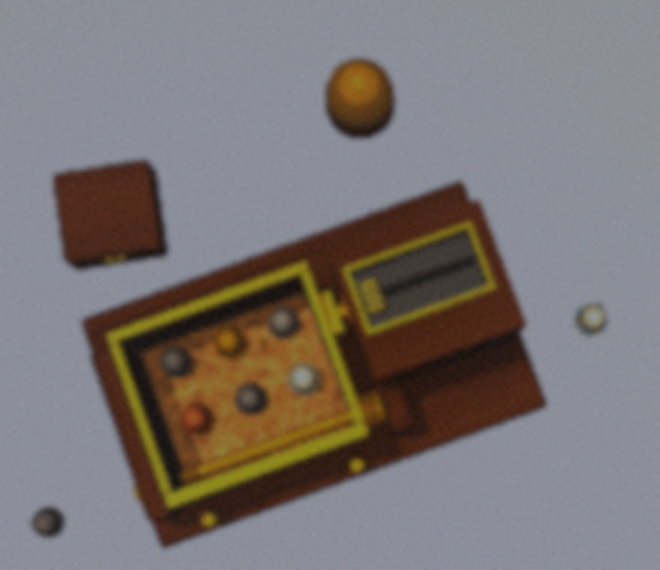

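The thumb-piece now sits at (316,195), right where 14 mm of travel predicts. The bolt is in the keeper at (372,238), the bin is upright, and the bystanders haven't moved. Handing in.

```bash
python3 - <<'E'
from cell import bot
print(bot.hand_in())
E
```

```text
the job is handed in; nothing more can be done
None
```

The bin is back upright and locked, and I handed the job in at about 10 s of the 40 s allowed. With the fingers shut, I pushed the bin's lip back until it met its rest (12 N, no further motion). I then lowered the fingertip into the slot behind the thumb-piece and slid it towards the bin until it stopped (about 9 N).

**Last checks:**
- **Slide:** in the last scene picture the thumb-piece is at (316,195), the pixel my fit predicts for the full 14 mm of travel. The bolt can be seen in the keeper.
- **Bin:** it stayed upright once the fingers had let go. Its rim lies within a few pixels of the predicted upright position, or slightly beyond it.
- **Bystanders:** the thimbles, egg and ring box look unmoved in the before and after pictures.
- **Arm:** it is clear of everything.

**Disagreements:** my fit put the stand's underside at 18.5 mm instead of the stated 22 mm. It also gave a starting tilt of 0.194 rad, just under the stated 0.2. Both are about what a 2 mm calibration error would explain, and neither affected the work.

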